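Slide a flat plate under the gauge bridge and drop the go-pin

TASK

Check the flat plate in the receiver gauge on the surface plate: push it along the surface, dowel-hole end first, under the low bridge until it is fully home against the end stop, never lifting or tipping it. Then press the knob of the captive pin right down, so that the pin goes through the plate's hole, and leave it pinned. Do not disturb the tools lying around.

Things in the scene. Friction and masses are not known exactly. Their poses are not given: they have to be found in the camera images.
- surface_plate: The dark granite surface plate, 355 x 360 mm (world x by y), fixed on four legs over the desk. Its flat top is at world z = 0.160; all the work is done on it. Origin: on the desk below its middle, 160 mm under the top.
- gauge: The receiver gauge, 125 mm wide, fixed on the surface plate, mouth to the robot's right: two grey steel guide rails and an end stop, all 13 mm high, and a low aluminium bridge across them. Origin: on the surface plate's top, middle of the stop face that the work must touch. Axes: x the way in, from mouth to stop (roughly world +y), y across the channel, z up. Stop and rails end at x = +23 mm.
- gauge_mouth (a point): The middle of the mouth's opening, on the surface, at gauge x = -105 mm. The mouth flares: about 114 mm wide here, narrowing to the 93 mm wide channel at gauge x = -83 mm, which then runs straight to the stop.
- gauge_bridge (a point): The middle of the bridge's underside: gauge x = -50 mm, 13 mm above the surface. The bridge covers gauge x = -80 to -20 mm and the whole width; its top is 23 mm above the surface, 32 mm at the beam in its middle. A 23 mm wide bush with the pin stands on it at gauge x = -40 mm, y = 0.
- flat_plate: The loose work piece: a bare grey metal plate 120 x 90 x 10 mm, 0.2 to 0.4 kg, too wide to grip, lying flat before the gauge's mouth, dowel-hole end roughly towards it. Origin: centre of its underside; x along its length towards the end that goes in first, z up. The 14 mm dowel hole is on the centre line at x = +20 mm; two 8 mm holes are at x = -35 mm, y = +-28 mm.
- flat_plate_lead (a point): The middle of the plate's lead end (bottom edge), 60 mm from its origin; fully home it touches the stop. Headroom under the bridge is then 3 mm, side clearance 1.5 mm each side.
- flat_plate_tail (a point): The middle of the plate's tail end (bottom edge), 60 mm behind its origin. With the plate fully home it is 120 mm before the stop and stands about 37 mm out of the straight channel.
- go_pin (a joint): The captive pin in the bridge, in m: 0 raised (tip hidden in the bridge), 0.012 fully down (knob's collar on the bush, pin through the plate's hole). It slides straight down against about 3 N of friction and stays where it is left; no spring. It can go down only when the hole is below it: otherwise its 10 mm cone-tipped pin lands on the plate after about 4 mm.
- go_pin_top (a point): The middle of the top of the pin's black mushroom knob, 35 mm wide: 77 mm above the surface when raised, 65 mm when down; on the gauge's centre line, 40 mm before the stop.
- caliper_beam_end (a point): Bystander: the right-hand end of the beam of a caliper (225 x 70 x 15 mm) that lies along the near side of the surface plate, parallel to world y; its jaws and display are at the other end.
- pot: Bystander: a small round pot with a brown lid, 62 mm wide, 35 mm high, at the near left of the surface plate.
- dressing_stone: Bystander: a dark dressing stone, 24 x 60 x 18 mm, on the robot's side of the gauge.
- rubber_foot: Bystander: a black rubber part, 23 mm wide, 18 mm high, at the far left corner of the surface plate.

How it is judged:
By the outcome, as a careful person would: the job done as asked, in the order asked, and still so for the second after the job is handed in, with the robot touching nothing.
It also fails if it takes over 67 s, if anything falls off the work surface, if the arm or the gripper's body presses on something with over 40 N, if the wrist force passes 120 N, or if a joint passes its speed limit or range.

ROBOT

A 6-joint arm with a two-finger parallel gripper is mounted at the origin on a cart in front of the work surface, level with it; the furniture and walls round the work are solid. World frame = base frame: x ahead of the robot, y to its left, z up, the work surface at z = 0. Lengths are in m, angles in degrees, forces in N, time in s.
With the tool pointing down it reaches from about 0.35 to 0.875 m from the base axis. Payload 4.2 kg.
Tool frame: the origin (TCP) lies on the centre line of the jaws, within the pads' length; the fingertips stand 11 mm ahead of it and the grasp point (between the pads) lies 8 mm behind it; z points along the fingers, y is the line along which they close (so a half turn about z gives the same grasp; the last joint's range is limited). The gripper opens to 87 mm and grips with 3 to 60 N. Pads are 19 mm wide; open, the fingers measure 117 mm over their backs; the gripper's body (75 mm by 190 mm) begins 51 mm behind the grasp point.
Start: joints at [-59.038, 22.042, 0.453, 0, -68.411, -14.817], TCP at [0.174, -0.6, 0.234] pointing down, gripper open.
Joint ranges: [-179.83, 179.83], [-69.29, 118.12], [-61.27, 80.66], [-181.25, 117.63], [-171.15, -9.14], [-177.46, 177.46]. Speed limits (degrees/s): [159.86, 159.86, 180, 180, 180, 180].

INTERFACE

Orientations are given as a 3x3 rotation matrix whose columns are the frame's x, y, z axes.
In Python, from station import r gives the robot as it stands.
- The arm moves only by the tool servo_tool, never from a script. Its argument "commands" is a list that holds one entry, the list of rows, each a list of 7 numbers: the closure, from 0 (fully open) to 1 (shut), then the shift along the tool's x, y, z in mm, then the turn, a rotation vector about the tool's x, y, z in rad. In form: [[[claw, x, y, z, ax, ay, az], ...]]. A call has exactly 5 rows; each row is the pose to reach, as a shift and turn from the pose commanded when the call began, along the tool's axes at that moment; what a row does not reach only later rows make up. A row lasts 1/10 s, in which the tool goes at most 50 mm and 8.59 degrees, less where a joint would pass 70% of its speed; a pose out of reach is approached as far as the arm can. A call with a gripper value outside its range is refused whole. The fingers move at their own pace and stop on an object; the grip force is fixed at half the most. Time passes only in rows, so rows that repeat a pose let the fingers close, or fill a call up. It gives the time, the measured TCP pose, the force, the opening and the grip force at its end, in the units of the state.
- r.sense(): the state, without advancing time (a new reading comes with each control period).
- r.capture(name): name is "scene" or "top"; returns a dict with "pixels" (384x512x3 uint8, red, green, blue), "camera_matrix" (3x3 intrinsics, pixels), "R" (3x3) and "t" (3): a world point X has camera coordinates R X + t. Camera axes: x right, y down, z forward; pixel columns grow to the right and rows downward; lengths in m; the calibration is good to about 2 mm. A picture is of the moment at which its call begins. There is no depth.
- r.finish_job(): hands the job in; it is judged then, once.
The state is a dict: "time_s": time; "joints": joint angles; "joint_velocities": joint speeds; "effort": joint torques, N m; "tcp_pos": TCP position; "ee_rot": TCP orientation; "wrist_force": force on the tool from outside, world axes, zero at the start; "moment": the same for the moment, N m; "gripper_width": opening from 0.0 (shut) to 1.0 (fully open); "gripper_force": force on a finger pad.
Only numpy, scipy, OpenCV 4.12 (cv2) and the standard library are available. Lean on these libraries where they do the work, as an engineer would, in place of code of your own. Each camera call takes 0.05 s, during which the arm holds its last target. There are 200 camera calls.

## Working session

There is one attempt and no reset: what is moved stays moved. The work goes in short steps, Python scripts to look and compute and a tool call to move; the robot and the scene stay as the last step left them, time stands still between calls to the robot, and variables do not carry over. Pictures are saved under pics/ and viewed, at most 10 in all, crops included, and the job is handed in when it is done.

Besides the shell and the picture viewer there is one more tool, called in YAML: its name, and indented under it one key for each argument. servo_tool: Moves the arm, as the interface text tells. Its arguments: {"type":"object","properties":{"commands":{"type":"array","items":{"type":"array","items":{"type":"array","items":{"type":"number"}}}}},"required":["commands"]}

```bash
mkdir -p pics
cat > h.py <<'E'
import numpy as np, cv2
from station import r
def cap(n,f=None):
    c=r.capture(n)
    if f: cv2.imwrite('pics/'+f,cv2.cvtColor(np.asarray(c["pixels"]),cv2.COLOR_RGB2BGR))
    return c
def ray(c,uv,z):
    R=np.array(c["R"]);t=np.array(c["t"]);K=np.array(c["camera_matrix"])
    d=R.T@np.linalg.solve(K,[uv[0],uv[1],1]);o=-R.T@t
    return o+d*(z-o[2])/d[2]
def proj(c,X):
    p=np.array(c["camera_matrix"])@(np.array(c["R"])@np.array(X)+np.array(c["t"]));return p[:2]/p[2]
E
python3 - <<'E'
from h import *
a=cap("scene","s0.png");b=cap("top","t0.png")
s=r.sense();print(s["tcp_pos"],np.round(s["ee_rot"],3),s["time_s"])
for c in(a,b):print(-np.array(c["R"]).T@c["t"])
E
```

```text
[ 0.17369148 -0.59984617  0.23257977] [[-0.961 -0.278 -0.001]
 [-0.278  0.961  0.002]
 [ 0.     0.002 -1.   ]] 0.1
[-0.0851597   0.35291196  0.73062875]
[ 0.33029324 -0.04977321  0.98452396]
```

View pics/s0.png

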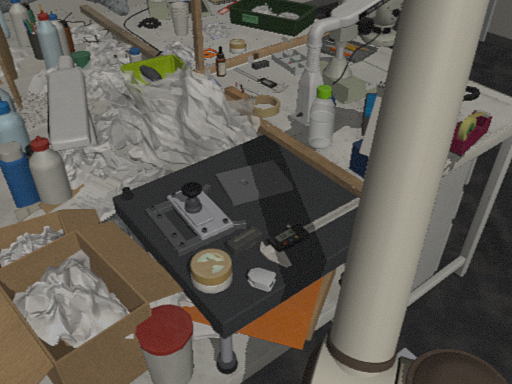

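View pics/t0.png

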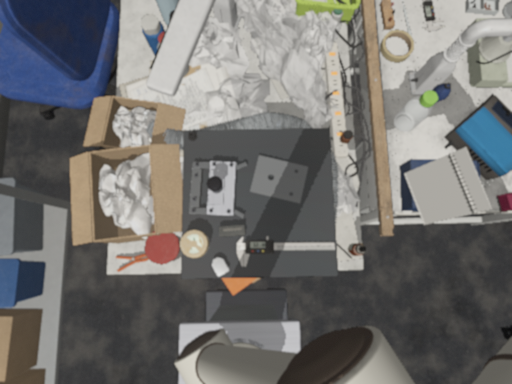

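The top view shows the plate around (279,178), the gauge around (215,187) with its knob at (214,185), and the caliper at row 245. I'll enlarge it and measure.

Run:
```python
from h import *
c=cap("top");p=cv2.cvtColor(np.asarray(c["pixels"]),cv2.COLOR_RGB2BGR)
crop=p[140:260,180:340];cv2.imwrite('pics/t1.png',cv2.resize(crop,None,fx=5,fy=5,interpolation=cv2.INTER_CUBIC))
g=cv2.cvtColor(p,cv2.COLOR_BGR2GRAY)
print(g[178,240:320:3]);print(g[150:215:3,290])
# flood from the plate's middle
for seed in[(275,180),(295,180)]:
  for tol in(4,6,9):
    m=np.zeros((g.shape[0]+2,g.shape[1]+2),np.uint8)
    n=cv2.floodFill(cv2.medianBlur(g,3),m,seed,255,tol,tol,flags=4|cv2.FLOODFILL_MASK_ONLY|cv2.FLOODFILL_FIXED_RANGE)
    mm=m[1:-1,1:-1];ct=max(cv2.findContours(mm,0,2)[0],key=cv2.contourArea)
    re=cv2.minAreaRect(ct);b=cv2.boxPoints(re)
    print(seed,tol,n[0],np.round(b,1).tolist(),[np.round(ray(c,q,.17)[:2],4).tolist() for q in b])
print('knob',ray(c,(214.5,184.5),.237))
```

```text
[ 84  83  83  84  95 127 127 127 127 117  61  94 127 116  87  87  87  86
  87  86  87  86  66  58  58  72  82]
[82 78 65 57 72 87 86 87 86 87 86 87 87 87 75 74 88 71 59 59 58 57]
(275, 180) 4 798 [[250.6999969482422, 190.1999969482422], [259.29998779296875, 155.8000030517578], [285.6000061035156, 162.39999389648438], [277.1000061035156, 196.8000030517578]] [[0.473, -0.0384], [0.5555, -0.0601], [0.5382, -0.1223], [0.4562, -0.0995]]
(275, 180) 6 818 [[250.39999389648438, 190.3000030517578], [259.5, 155.39999389648438], [285.70001220703125, 162.1999969482422], [276.70001220703125, 197.10000610351562]] [[0.4726, -0.0377], [0.5566, -0.0606], [0.5387, -0.1225], [0.4554, -0.0986]]
(275, 180) 9 861 [[250.10000610351562, 190.5], [258.8999938964844, 155.5], [286.3999938964844, 162.39999389648438], [277.6000061035156, 197.39999389648438]] [[0.4722, -0.037], [0.5564, -0.0592], [0.5383, -0.1241], [0.4547, -0.1009]]
(295, 180) 4 802 [[272.79998779296875, 195.6999969482422], [282.79998779296875, 160.5], [308.6000061035156, 167.89999389648438], [298.6000061035156, 203.0]] [[0.459, -0.0897], [0.5429, -0.1158], [0.5239, -0.1761], [0.4406, -0.1491]]
(295, 180) 6 838 [[271.0, 196.0], [280.0, 160.0], [307.79998779296875, 166.89999389648438], [298.79998779296875, 202.89999389648438]] [[0.4583, -0.0855], [0.5443, -0.1091], [0.5262, -0.1742], [0.4407, -0.1496]]
(295, 180) 9 878 [[271.0, 196.0], [279.29998779296875, 159.89999389648438], [307.70001220703125, 166.5], [299.3999938964844, 202.60000610351562]] [[0.4583, -0.0855], [0.5446, -0.1075], [0.5273, -0.1742], [0.4416, -0.1511]]
knob [0.47511698 0.03833429 0.237     ]
```

View pics/t1.png

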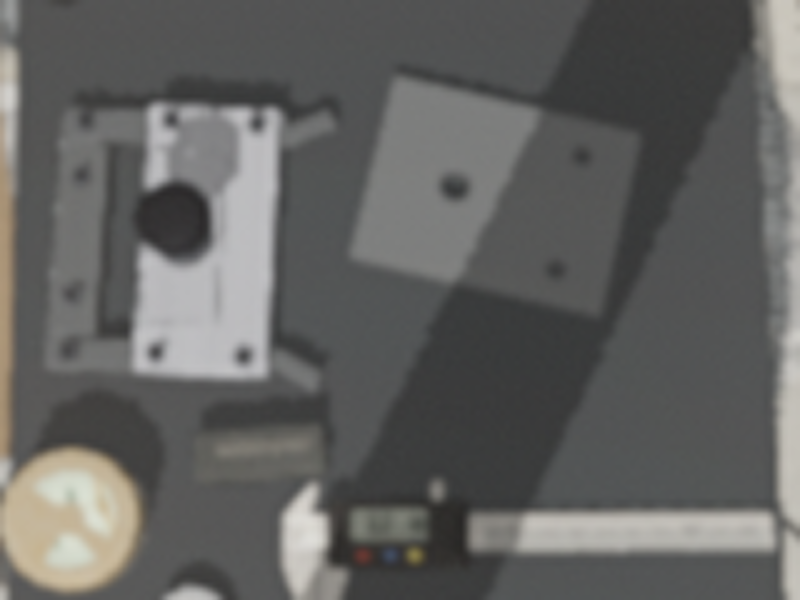

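The crop shows the plate's corners at about (400,73), (348,257), (641,132) and (605,318), and the bridge's at (148,103), (282,106), (268,378) and (133,373). The stop's inner edge is near u=103. Next I'll convert these to world coordinates.

Run:
```python
from h import *
c=cap("top")
W=lambda u,v,z:ray(c,(180+(u+.5)/5-.5,140+(v+.5)/5-.5),z)[:2]
L=[W(400,73,.17),W(348,257,.17)];T=[W(641,132,.17),W(605,318,.17)]
l=sum(L)/2;t=sum(T)/2;d=l-t
print('plate lead',l,'tail',t,'len',np.hypot(*d),'wid',np.hypot(*(L[0]-L[1])),np.hypot(*(T[0]-T[1])),'yaw',np.degrees(np.arctan2(d[1],d[0])))
h=W(455,187,.17);s=(W(582,157,.17)+W(556,270,.17))/2;e=h-s
print('holes',h,s,np.hypot(*e),np.degrees(np.arctan2(e[1],e[0])),'centre',(h*35+s*20)/55,(l+t)/2)
B=[W(*q,.183) for q in[(148,103),(282,106),(268,378),(133,373)]]
ctr=sum(B)/4;gx=(B[0]+B[3]-B[1]-B[2])/2;gy=(B[3]-B[2]+B[0]-B[1]);w=(B[0]+B[1]-B[2]-B[3])/2
print('bridge ctr',ctr,np.hypot(*gx),np.hypot(*w),np.degrees(np.arctan2(gx[1],gx[0])),'yaw by w',np.degrees(np.arctan2(w[1],w[0]))+90)
O=[W(*q,.173) for q in[(68,106),(45,372)]];o=sum(O)/2;ww=O[0]-O[1]
print('outer end',o,np.hypot(*ww),np.degrees(np.arctan2(ww[1],ww[0]))+90)
print('knob',W(176,218,.234))
yaw=np.radians(np.degrees(np.arctan2(w[1],w[0]))+90);x=np.array([np.cos(yaw),np.sin(yaw)]);y=np.array([-x[1],x[0]])
org=(ctr+.05*x+ o-.023*x)/2;print('org',ctr+.05*x,o-.023*x,org)
for n,P in(('lead',l),('tail',t),('hole',h)):print(n,(P-org)@x,(P-org)@y)
for n,P in(('stone',W(260,425,.17)),('caljaw',W(300,485,.17)),('calnub',W(437,488,.175)),('calR',W(775,530,.165))):print(n,P)
```

```text
plate lead [ 0.51528526 -0.04789304] tail [ 0.484265   -0.16410927] len 0.12028494562470443 wid 0.09216748401785865 0.09080383998147645 yaw 75.05511147753386
holes [ 0.50355817 -0.08569856] [ 0.48998453 -0.13892864] 0.054933457802110015 75.69448301020415 centre [ 0.4986223  -0.10505495] [ 0.49977513 -0.10600115]
bridge ctr [0.47886341 0.02933986] 0.061998798657449436 0.12697020434412998 87.18897412025467 yaw by w 86.87738633353104
outer end [0.48250211 0.10080122] 0.1262791812220459 85.86192021976247
knob [0.4785462  0.03804378]
org [0.48158706 0.07926562] [0.48124923 0.07783537] [0.48141814 0.0785505 ]
lead -0.12441096108336992 -0.040704582484115015
tail -0.24214439994171733 -0.016061012967385525
hole -0.1627991578088869 -0.03105427691305905
stone [0.39349768 0.00681836]
caljaw [ 0.36576408 -0.01126944]
calnub [ 0.3629878  -0.07370327]
calR [ 0.34129785 -0.22839922]
```

servo_tool:
  commands:
    - [[0.43,-10,5,-45,0,0,0.1],[0.43,-40,28,-70,0,0,0.2],[0.43,-80,56,-80,0,0,0.33],[0.43,-120,84,-80,0,0,0.45],[0.43,-160,112,-80,0,0,0.538]]

```text
time_s: 0.7
tcp_pos: [0.2971, -0.4468, 0.3139]
ee_rot: [[-0.966, 0.258, 0.001], [0.258, 0.966, -0.0], [-0.001, -0.0, -1.0]]
wrist_force: [1.1, 0.5, 0.9]
gripper_width: 0.636
gripper_force: 0.0
```

servo_tool:
  commands:
    - [[0.43,-18,39,0,0,0,0],[0.43,-36,78,0,0,0,0],[0.43,-54,117,0,0,0,0],[0.43,-72,156,0,0,0,0],[0.43,-90,195,0,0,0,0]]

```text
time_s: 1.2
tcp_pos: [0.4336, -0.2808, 0.3136]
ee_rot: [[-0.967, 0.253, 0.0], [0.253, 0.967, 0.0], [-0.0, 0.0, -1.0]]
wrist_force: [1.1, -0.6, -1.2]
gripper_width: 0.569
gripper_force: 0.0
```

servo_tool:
  commands:
    - [[0.43,-18,39,0,0,0,0],[0.43,-36,78,0,0,0,0],[0.43,-54,117,0,0,0,0],[0.43,-72,156,0,0,0,0],[0.43,-87,198,0,0,0,0]]

```text
time_s: 1.7
tcp_pos: [0.568, -0.1115, 0.3134]
ee_rot: [[-0.967, 0.254, -0.0], [0.254, 0.967, -0.0], [0.0, -0.0, -1.0]]
wrist_force: [0.2, -0.9, 0.0]
gripper_width: 0.568
gripper_force: 0.0
```

servo_tool:
  commands:
    - [[0.43,0,0,30,0,0,0],[0.43,0,0,65,0,0,0],[0.43,0,0,95,0,0,0],[0.43,0,0,120,0,0,0],[0.43,0,0,137,0,0,0]]

```text
time_s: 2.2
tcp_pos: [0.566, -0.1128, 0.1742]
ee_rot: [[-0.967, 0.254, -0.003], [0.254, 0.967, 0.0], [0.003, -0.001, -1.0]]
wrist_force: [0.1, 0.2, -0.2]
gripper_width: 0.571
gripper_force: 0.0
```

Run:
```python
from h import *
s=r.sense();print(s["tcp_pos"],s["wrist_force"])
c=cap("scene");p=cv2.cvtColor(np.asarray(c["pixels"]),cv2.COLOR_RGB2BGR)
cv2.imwrite('pics/s1.png',cv2.resize(p[120:280,110:310],None,fx=3.5,fy=3.5,interpolation=cv2.INTER_CUBIC))
```

```text
[ 0.56604767 -0.1127504   0.17417342] [ 0.12273784  0.17907488 -0.19120539]
```

View pics/s1.png

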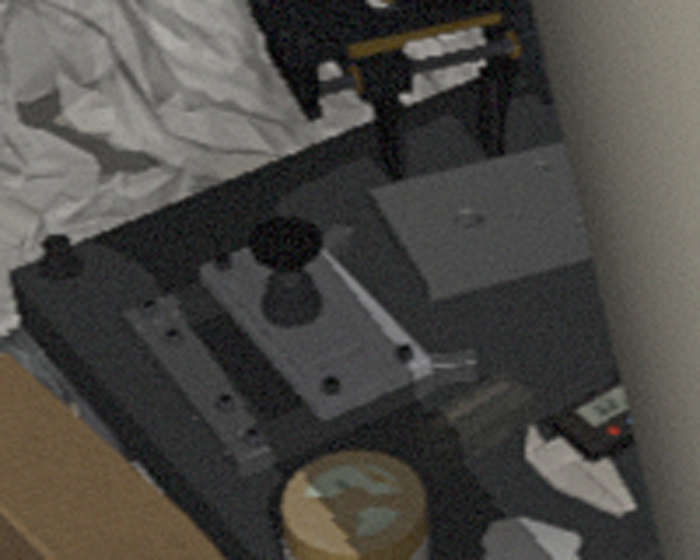

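The fingers are at (392,165) and (495,145), just behind the plate's far long edge. I'll push sideways and turn, slowly.

servo_tool:
  commands:
    - [[0.43,5,0,0,0,0,0],[0.43,9,0,0,0,0,0],[0.43,13,1,0,0,0,0],[0.43,17,2,0,0,0,-0.025],[0.43,21,2,0,0,0,-0.05]]

```text
time_s: 2.75
tcp_pos: [0.5484, -0.1053, 0.1779]
ee_rot: [[-0.979, 0.202, 0.004], [0.202, 0.979, 0.0], [-0.004, 0.001, -1.0]]
wrist_force: [2.6, 0.2, 1.1]
gripper_width: 0.57
gripper_force: 1.3
```

servo_tool:
  commands:
    - [[0.43,3,0,0,0,0,-0.03],[0.43,6,0,0,0,0,-0.05],[0.43,9,0,0,0,0,-0.07],[0.43,12,0,0,0,0,-0.09],[0.43,15,0,0,0,0,-0.11]]

```text
time_s: 3.25
tcp_pos: [0.5332, -0.1026, 0.1771]
ee_rot: [[-0.996, 0.094, 0.002], [0.094, 0.996, -0.0], [-0.002, -0.0, -1.0]]
wrist_force: [4.3, 0.5, 3.2]
gripper_width: 0.568
gripper_force: 2.1
```

Run:
```python
from h import *
s=r.sense();print(s["tcp_pos"],s["wrist_force"])
c=cap("top");p=cv2.cvtColor(np.asarray(c["pixels"]),cv2.COLOR_RGB2BGR)
cv2.imwrite('pics/t2.png',cv2.resize(p[140:260,180:340],None,fx=5,fy=5,interpolation=cv2.INTER_CUBIC))
```

```text
[ 0.53322138 -0.10258794  0.17710203] [4.25746806 0.53046502 3.21922465]
```

View pics/t2.png

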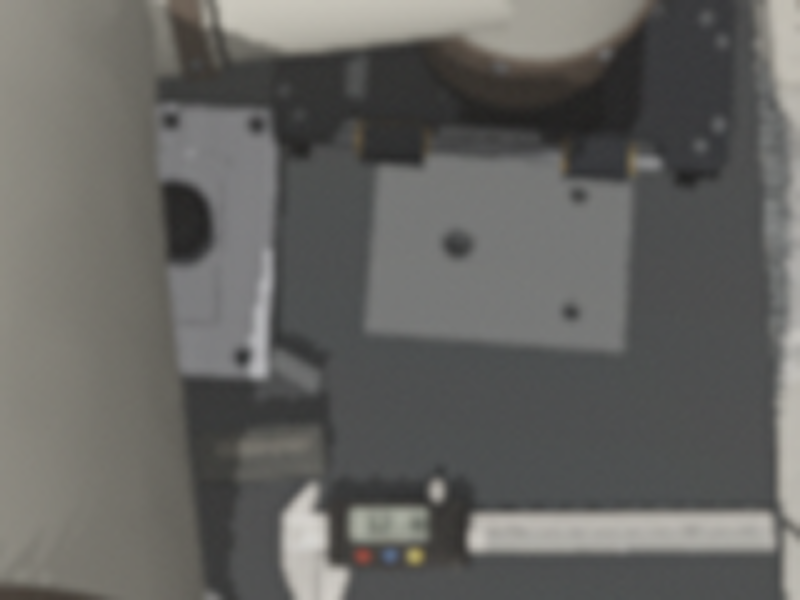

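Both fingers lie on the plate's far edge. The dowel hole is at (458,243), the small holes are at (579,195) and (571,312), and the near edge runs from (365,330) to (625,352).

```bash
cat >> h.py <<'E'
YAW=np.radians(86.6);gx=np.array([np.cos(YAW),np.sin(YAW)]);gy=np.array([-gx[1],gx[0]]);ORG=np.array([.4814,.0786])
def G(P): return np.round([(P-ORG)@gx*1e3,(P-ORG)@gy*1e3],1)
E
python3 - <<'E'
from h import *
c=cap("top")
W=lambda u,v,z:ray(c,(180+(u+.5)/5-.5,140+(v+.5)/5-.5),z)[:2]
h=W(458,243,.17);s=(W(579,195,.17)+W(571,312,.17))/2;e=h-s
print('hole',G(h),'small',G(s),np.hypot(*e),'yaw',np.degrees(np.arctan2(e[1],e[0])))
a,b=W(365,330,.17),W(625,352,.17);d=a-b;print(G(a),G(b),np.hypot(*d),np.degrees(np.arctan2(d[1],d[0])))
# mouth near wing tips and the bridge corners
print('bridge right corners',G(W(282,106,.183)),G(W(268,378,.183)),'knob',G(W(176,218,.234)))
print('rail outer corners',G(W(68,106,.173)),G(W(45,372,.173)),'flare tips',G(W(335,112,.173)),G(W(318,385,.173)))
E
```

```text
hole [-165.    -5.2] small [-219.8   -2.5] 0.05491269576671981 yaw 83.86242278156573
[-123.2   37.6] [-244.   43.] 0.12088922612229605 84.02946086062255
bridge right corners [-80.3 -64.4] [-80.3  63. ] knob [-40.7   0.4]
rail outer corners [ 21.4 -62.9] [23.  63.4] flare tips [-104.7  -65.1] [-102.8   64.3]
```

servo_tool:
  commands:
    - [[0.43,2,0,0,0,0,-0.02],[0.43,4,0,0,0,0,-0.04],[0.43,5,0,0,0,0,-0.042],[0.43,5,0,0,0,0,-0.042],[0.43,0,0,0,0,0,-0.042]]

```text
time_s: 3.85
tcp_pos: [0.5304, -0.1027, 0.1756]
ee_rot: [[-0.998, 0.055, -0.005], [0.055, 0.999, 0.0], [0.005, -0.0, -1.0]]
wrist_force: [-0.7, 1.6, 0.3]
gripper_width: 0.57
gripper_force: 0.0
```

servo_tool:
  commands:
    - [[0.43,-10,0,0,0,0,0],[0.43,-20,0,-5,0,0,0],[0.43,-25,0,-40,0,0,0],[0.43,-25,0,-80,0,0,0],[0.43,-25,-20,-110,0,0,0]]

```text
time_s: 4.35
tcp_pos: [0.5571, -0.1232, 0.288]
ee_rot: [[-0.999, 0.052, -0.001], [0.052, 0.999, -0.0], [0.001, -0.0, -1.0]]
wrist_force: [1.8, 0.4, 0.4]
gripper_width: 0.574
gripper_force: 0.0
```

servo_tool:
  commands:
    - [[0.43,15,-15,0,0,0,-0.14],[0.43,35,-35,0,0,0,-0.28],[0.43,55,-55,0,0,0,-0.42],[0.43,75,-70,0,0,0,-0.56],[0.43,88,-82,0,0,0,-0.7]]

```text
time_s: 4.85
tcp_pos: [0.4625, -0.2018, 0.2858]
ee_rot: [[-0.796, -0.606, -0.003], [-0.606, 0.796, 0.001], [0.002, 0.003, -1.0]]
wrist_force: [0.4, -0.3, -0.3]
gripper_width: 0.572
gripper_force: 0.0
```

servo_tool:
  commands:
    - [[0.43,0,0,0,0,0,-0.14],[0.43,0,0,0,0,0,-0.28],[0.43,0,0,0,0,0,-0.42],[0.43,0,0,0,0,0,-0.56],[0.43,0,0,0,0,0,-0.7]]

```text
time_s: 5.35
tcp_pos: [0.4638, -0.2011, 0.2857]
ee_rot: [[-0.218, -0.976, -0.003], [-0.976, 0.218, 0.001], [0.0, 0.003, -1.0]]
wrist_force: [0.3, 0.1, 0.6]
gripper_width: 0.57
gripper_force: 0.0
```

servo_tool:
  commands:
    - [[0.43,0,0,0,0,0,-0.13],[0.43,0,0,0,0,0,-0.164],[0.43,0,0,0,0,0,-0.164],[0.43,0,0,0,0,0,-0.164],[0.43,0,0,0,0,0,-0.164]]

```text
time_s: 5.85
tcp_pos: [0.4641, -0.2011, 0.2862]
ee_rot: [[-0.062, -0.998, -0.001], [-0.998, 0.062, 0.0], [-0.0, 0.001, -1.0]]
wrist_force: [-0.4, 0.1, -0.3]
gripper_width: 0.574
gripper_force: 0.0
```

Run:
```python
from h import *
s=r.sense();print(s["tcp_pos"],np.round(s["ee_rot"],3).tolist(),np.round(s["joints"],1),G(np.array(s["tcp_pos"])[:2]))
c=cap("top");p=cv2.cvtColor(np.asarray(c["pixels"]),cv2.COLOR_RGB2BGR)
cv2.imwrite('pics/t3.png',cv2.resize(p[140:260,180:340],None,fx=5,fy=5,interpolation=cv2.INTER_CUBIC))
```

```text
[ 0.46413585 -0.20108069  0.28621945] [[-0.062, -0.998, -0.001], [-0.998, 0.062, 0.0], [-0.0, 0.001, -1.0]] [ -5.    8.3 -10.8  -0.  -71.    1.5] [-280.2    0.6]
```

View pics/t3.png

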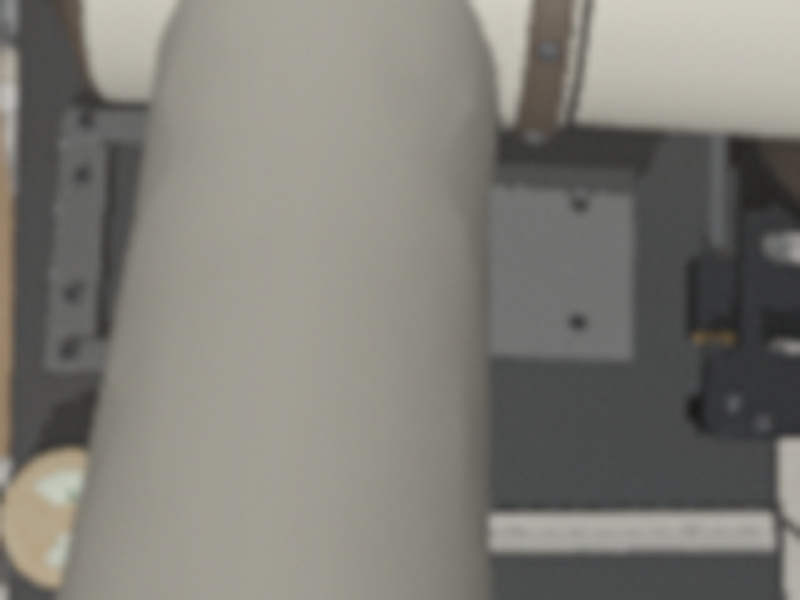

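Small holes are now at (580,203) and (578,321), the tail edge is at u=633, and the near tail corner is at (633,358).

Run:
```python
from h import *
c=cap("top")
W=lambda u,v,z:ray(c,(180+(u+.5)/5-.5,140+(v+.5)/5-.5),z)[:2]
a,b=W(580,203,.17),W(578,321,.17);d=a-b
print('small',G((a+b)/2),np.hypot(*d),np.degrees(np.arctan2(d[1],d[0]))+90)
n=W(633,357,.17);m=W(495,355.5,.17);d=m-n;print('corner',G(n),'edge yaw',np.degrees(np.arctan2(d[1],d[0])))
print('tail',G(W(633.5,275,.17)))
```

```text
small [-221.8    1.4] 0.05596130051900388 86.87987301278422
corner [-247.7   45.2] edge yaw 88.2737523315801
tail [-247.4    6.7]
```

servo_tool:
  commands:
    - [[0.43,0,0,30,0,0,0],[0.43,0,0,60,0,0,0],[0.43,0,0,90,0,0,0],[0.43,0,0,105,0,0,0],[0.43,0,0,110,0,0,0]]

```text
time_s: 6.45
tcp_pos: [0.4631, -0.2008, 0.1747]
ee_rot: [[-0.061, -0.998, -0.004], [-0.998, 0.061, 0.001], [-0.0, 0.004, -1.0]]
wrist_force: [0.8, 0.3, -0.3]
gripper_width: 0.572
gripper_force: 0.0
```

servo_tool:
  commands:
    - [[0.43,-8,0,0,0,0,0],[0.43,-16,0,0,0,0,0],[0.43,-20,0,0,0,0,0],[0.43,-25,0,0,0,0,0],[0.43,-30,0,0,0,0,0]]

```text
time_s: 6.95
tcp_pos: [0.4667, -0.1712, 0.1777]
ee_rot: [[-0.06, -0.998, 0.002], [-0.998, 0.06, -0.001], [0.001, -0.002, -1.0]]
wrist_force: [0.4, -2.9, 2.0]
gripper_width: 0.572
gripper_force: 1.8
```

servo_tool:
  commands:
    - [[0.43,-5,0,0,0,0,0],[0.43,-10,0,0,0,0,0],[0.43,-15,0,0,0,0,0],[0.43,-20,0,0,0,0,0],[0.43,-25,0,0,0,0,0]]

```text
time_s: 7.45
tcp_pos: [0.4678, -0.1459, 0.1768]
ee_rot: [[-0.061, -0.998, 0.0], [-0.998, 0.061, -0.0], [0.0, -0.0, -1.0]]
wrist_force: [-0.8, -4.3, 4.4]
gripper_width: 0.57
gripper_force: 2.4
```

servo_tool:
  commands:
    - [[0.43,-4,0,0,0,0,0],[0.43,-8,0,0,0,0,0],[0.43,-12,0,0,0,0,0],[0.43,-16,0,0,0,0,0],[0.43,-20,0,0,0,0,0]]

```text
time_s: 7.95
tcp_pos: [0.4689, -0.1259, 0.1766]
ee_rot: [[-0.061, -0.998, -0.0], [-0.998, 0.061, -0.0], [0.0, 0.0, -1.0]]
wrist_force: [1.0, -5.8, 4.7]
gripper_width: 0.569
gripper_force: 2.5
```

Run:
```python
from h import *
s=r.sense();print(s["tcp_pos"],s["moment"],s["wrist_force"],G(np.array(s["tcp_pos"])[:2]))
c=cap("scene");p=cv2.cvtColor(np.asarray(c["pixels"]),cv2.COLOR_RGB2BGR);q=cap("top");q=cv2.cvtColor(np.asarray(q["pixels"]),cv2.COLOR_RGB2BGR)
f=lambda i:cv2.resize(i,(400,300),interpolation=cv2.INTER_CUBIC)
cv2.imwrite('pics/m1.png',np.hstack([cv2.resize(p[130:270,110:310],(400,280),interpolation=cv2.INTER_CUBIC),cv2.resize(q[140:252,180:340],(400,280),interpolation=cv2.INTER_CUBIC)]))
```

```text
[ 0.46885546 -0.12593602  0.17656374] [-1.49101942  0.06846899 -0.04789617] [ 1.04845812 -5.81330194  4.6991637 ] [-204.9    0.4]
```

View pics/m1.png

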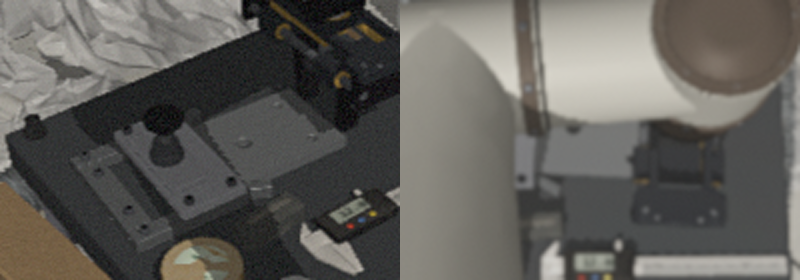

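The plate sits square in the flared mouth with both fingers on its tail. Continuing.

servo_tool:
  commands:
    - [[0.43,-5,0,0,0,0,0],[0.43,-10,0,0,0,0,0],[0.43,-15,0,0,0,0,0],[0.43,-20,0,0,0,0,0],[0.43,-25,0,0,0,0,0]]

```text
time_s: 8.55
tcp_pos: [0.4702, -0.1006, 0.1763]
ee_rot: [[-0.061, -0.998, -0.0], [-0.998, 0.061, 0.0], [-0.0, 0.0, -1.0]]
wrist_force: [0.6, -2.9, 1.3]
gripper_width: 0.566
gripper_force: 1.6
```

servo_tool:
  commands:
    - [[0.43,-5,0,0,0,0,0],[0.43,-10,0,0,0,0,0],[0.43,-15,0,0,0,0,0],[0.43,-20,0,0,0,0,0],[0.43,-25,0,0,0,0,0]]

```text
time_s: 9.05
tcp_pos: [0.4718, -0.0758, 0.1764]
ee_rot: [[-0.061, -0.998, -0.0], [-0.998, 0.061, 0.0], [-0.0, 0.0, -1.0]]
wrist_force: [1.3, -3.3, -1.0]
gripper_width: 0.572
gripper_force: 1.2
```

servo_tool:
  commands:
    - [[0.43,-4,0,0,0,0,0],[0.43,-8,0,0,0,0,0],[0.43,-12,0,0,0,0,0],[0.43,-16,0,0,0,0,0],[0.43,-18,0,0,0,0,0]]

```text
time_s: 9.55
tcp_pos: [0.4728, -0.0579, 0.1764]
ee_rot: [[-0.061, -0.998, -0.0], [-0.998, 0.061, 0.0], [-0.0, 0.0, -1.0]]
wrist_force: [1.3, -2.1, -2.0]
gripper_width: 0.572
gripper_force: 1.0
```

servo_tool:
  commands:
    - [[0.43,-1,0,0,0,0,0],[0.43,-2,0,0,0,0,0],[0.43,-3,0,0,0,0,0],[0.43,-4,0,0,0,0,0],[0.43,-5,0,0,0,0,0]]

```text
time_s: 10.05
tcp_pos: [0.4731, -0.0533, 0.1765]
ee_rot: [[-0.061, -0.998, -0.0], [-0.998, 0.061, 0.0], [-0.0, 0.0, -1.0]]
wrist_force: [-0.2, -2.1, -0.9]
gripper_width: 0.578
gripper_force: 0.8
```

servo_tool:
  commands:
    - [[0.43,-0.5,0,0,0,0,0],[0.43,-1,0,0,0,0,0],[0.43,-1.5,0,0,0,0,0],[0.43,-2,0,0,0,0,0],[0.43,-2,0,0,0,0,0]]

```text
time_s: 10.55
tcp_pos: [0.4733, -0.0512, 0.1765]
ee_rot: [[-0.061, -0.998, -0.0], [-0.998, 0.061, 0.0], [-0.0, 0.0, -1.0]]
wrist_force: [-0.2, -0.9, -1.2]
gripper_width: 0.569
gripper_force: 0.7
```

servo_tool:
  commands:
    - [[0.43,-0.5,0,0,0,0,0],[0.43,-1,0,0,0,0,0],[0.43,-1.5,0,0,0,0,0],[0.43,-2,0,0,0,0,0],[0.43,-2,0,0,0,0,0]]

```text
time_s: 11.05
tcp_pos: [0.4732, -0.0509, 0.1766]
ee_rot: [[-0.061, -0.998, -0.001], [-0.998, 0.061, -0.003], [0.003, 0.001, -1.0]]
wrist_force: [1.5, -8.4, -1.5]
gripper_width: 0.565
gripper_force: 4.5
```

Force rises exactly where home is expected (gauge x ≈ -129.7). One more firm press, then back off.

servo_tool:
  commands:
    - [[0.43,-0.5,0,0,0,0,0],[0.43,-1,0,0,0,0,0],[0.43,-1.5,0,0,0,0,0],[0.43,-1.5,0,0,0,0,0],[0.43,-1.5,0,0,0,0,0]]

```text
time_s: 11.55
tcp_pos: [0.4732, -0.0507, 0.1767]
ee_rot: [[-0.061, -0.998, -0.002], [-0.998, 0.061, -0.005], [0.005, 0.001, -1.0]]
wrist_force: [2.0, -14.0, -1.8]
gripper_width: 0.572
gripper_force: 7.0
```

servo_tool:
  commands:
    - [[0.43,3,0,0,0,0,0],[0.43,10,0,0,0,0,0],[0.43,20,0,0,0,0,0],[0.43,30,0,-20,0,0,0],[0.6,30,0,-60,0,0,0]]

```text
time_s: 12.05
tcp_pos: [0.4697, -0.0786, 0.2345]
ee_rot: [[-0.062, -0.998, -0.008], [-0.998, 0.062, 0.0], [0.0, 0.008, -1.0]]
wrist_force: [0.9, 0.2, 0.9]
gripper_width: 0.535
gripper_force: 0.0
```

servo_tool:
  commands:
    - [[1,0,0,-30,0,0,0],[1,0,0,-60,0,0,0],[1,0,0,-70,0,0,0],[1,0,0,-70,0,0,0],[1,0,0,-70,0,0,0]]

```text
time_s: 12.55
tcp_pos: [0.471, -0.0777, 0.3051]
ee_rot: [[-0.061, -0.998, -0.002], [-0.998, 0.061, 0.001], [-0.001, 0.002, -1.0]]
wrist_force: [-0.1, -0.3, -0.1]
gripper_width: 0.106
gripper_force: 0.0
```

Run:
```python
from h import *
s=r.sense();print(s["tcp_pos"],np.round(s["ee_rot"],3).tolist(),G(np.array(s["tcp_pos"])[:2]),s["gripper_width"])
c=cap("scene");p=cv2.cvtColor(np.asarray(c["pixels"]),cv2.COLOR_RGB2BGR)
cv2.imwrite('pics/s2.png',cv2.resize(p[150:270,130:290],None,fx=4.5,fy=4.5,interpolation=cv2.INTER_CUBIC))
pt=lambda a,b,z:np.r_[ORG+a*gx+b*gy,z]
for n,X in(('stopmid',pt(0,0,.17)),('tail+',pt(-.12,.045,.17)),('tail-',pt(-.12,-.045,.17)),('knob',pt(-.04,0,.237)),('knob dn',pt(-.04,0,.225))):print(n,np.round((proj(c,X)-[130,150]+.5)*4.5-.5))
```

```text
[ 0.47104564 -0.07766984  0.30512021] [[-0.061, -0.998, -0.002], [-0.998, 0.061, 0.001], [-0.001, 0.002, -1.0]] [-156.6    1.1] 0.10565132455541155
stopmid [196. 339.]
tail+ [531. 286.]
tail- [408. 167.]
knob [277. 160.]
knob dn [280. 186.]
```

View pics/s2.png

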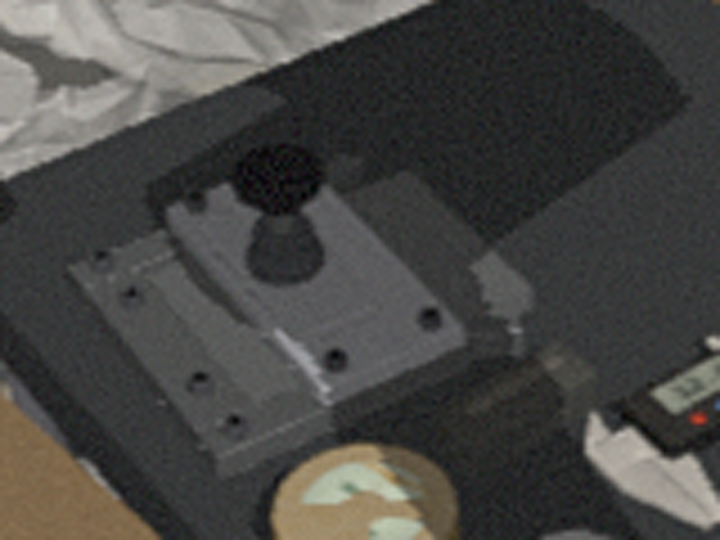

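The plate is home: its lead shows against the stop and its tail corners are at (410,172) and (530,290), matching the prediction. The knob is up at (278,165). I'll move the shut fingers over it.

servo_tool:
  commands:
    - [[1,-25,0,0,0,0,0],[1,-60,-1,0,0,0,0],[1,-95,-1,0,0,0,0],[1,-117,-1,0,0,0,0],[1,-117,-1,20,0,0,0]]

```text
time_s: 13.1
tcp_pos: [0.4811, 0.0414, 0.2868]
ee_rot: [[-0.057, -0.998, 0.003], [-0.998, 0.057, 0.001], [-0.001, -0.003, -1.0]]
wrist_force: [1.4, 0.2, 0.3]
gripper_width: 0.006
gripper_force: 0.0
```

servo_tool:
  commands:
    - [[1,0,0,12,0,0,0],[1,0,0,22,0,0,0],[1,0,0,28,0,0,0],[1,0,0,32,0,0,0],[1,0,0,34,0,0,0]]

```text
time_s: 13.6
tcp_pos: [0.48, 0.0386, 0.2524]
ee_rot: [[-0.062, -0.998, 0.0], [-0.998, 0.062, -0.0], [0.0, -0.0, -1.0]]
wrist_force: [-0.9, -0.1, -0.7]
gripper_width: 0.003
gripper_force: 0.0
```

servo_tool:
  commands:
    - [[1,0,0,2,0,0,0],[1,0,0,4,0,0,0],[1,0,0,6,0,0,0],[1,0,0,8,0,0,0],[1,0,0,10,0,0,0]]

```text
time_s: 14.1
tcp_pos: [0.4801, 0.0389, 0.243]
ee_rot: [[-0.061, -0.998, 0.001], [-0.998, 0.061, 0.0], [-0.0, -0.001, -1.0]]
wrist_force: [-0.2, -1.1, 2.1]
gripper_width: 0.01
gripper_force: 1.3
```

servo_tool:
  commands:
    - [[1,0,0,1,0,0,0],[1,0,0,2,0,0,0],[1,0,0,3,0,0,0],[1,0,0,4,0,0,0],[1,0,0,5,0,0,0]]

```text
time_s: 14.6
tcp_pos: [0.4801, 0.039, 0.2376]
ee_rot: [[-0.061, -0.998, 0.001], [-0.998, 0.061, 0.0], [-0.0, -0.001, -1.0]]
wrist_force: [0.4, -0.8, 3.3]
gripper_width: 0.005
gripper_force: 1.3
```

Past 10 mm with only friction, so the pin is in the hole. Pressing to the collar.

servo_tool:
  commands:
    - [[1,0,0,0.5,0,0,0],[1,0,0,1,0,0,0],[1,0,0,1.5,0,0,0],[1,0,0,2,0,0,0],[1,0,0,2.5,0,0,0]]

```text
time_s: 15.1
tcp_pos: [0.4802, 0.0389, 0.2359]
ee_rot: [[-0.061, -0.998, 0.001], [-0.998, 0.061, -0.0], [0.0, -0.001, -1.0]]
wrist_force: [-1.7, -0.0, 7.9]
gripper_width: 0.006
gripper_force: 4.1
```

servo_tool:
  commands:
    - [[1,0,0,0.4,0,0,0],[1,0,0,0.8,0,0,0],[1,0,0,1.2,0,0,0],[1,0,0,1.2,0,0,0],[1,0,0,1.2,0,0,0]]

```text
time_s: 15.6
tcp_pos: [0.4802, 0.0389, 0.2358]
ee_rot: [[-0.06, -0.998, 0.002], [-0.998, 0.06, -0.0], [-0.0, -0.002, -1.0]]
wrist_force: [-3.0, -0.4, 12.0]
gripper_width: 0.003
gripper_force: 5.6
```

Hard stop at tip z = 0.225 (knob 65 mm up). Retreat and check.

servo_tool:
  commands:
    - [[1,0,0,-10,0,0,0],[1,0,0,-40,0,0,0],[1,0,0,-70,0,0,0],[1,20,0,-80,0,0,0],[1,60,0,-80,0,0,0]]

```text
time_s: 16.1
tcp_pos: [0.4771, -0.02, 0.3154]
ee_rot: [[-0.057, -0.998, 0.003], [-0.998, 0.057, 0.001], [-0.002, -0.003, -1.0]]
wrist_force: [1.0, -0.6, -0.2]
gripper_width: 0.006
gripper_force: 0.0
```

servo_tool:
  commands:
    - [[1,30,0,0,0,0,0],[1,60,0,0,0,0,0],[1,80,0,0,0,0,0],[1,80,0,0,0,0,0],[1,80,0,0,0,0,0]]

```text
time_s: 16.6
tcp_pos: [0.471, -0.1008, 0.3133]
ee_rot: [[-0.062, -0.998, -0.001], [-0.998, 0.062, 0.001], [-0.0, 0.001, -1.0]]
wrist_force: [-0.2, 0.4, 0.7]
gripper_width: 0.007
gripper_force: 0.0
```

Run:
```python
from h import *
c=cap("scene");p=cv2.cvtColor(np.asarray(c["pixels"]),cv2.COLOR_RGB2BGR)
cv2.imwrite('pics/s3.png',cv2.resize(p[150:270,130:290],None,fx=4.5,fy=4.5,interpolation=cv2.INTER_CUBIC))
```

```text
(no output)
```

View pics/s3.png

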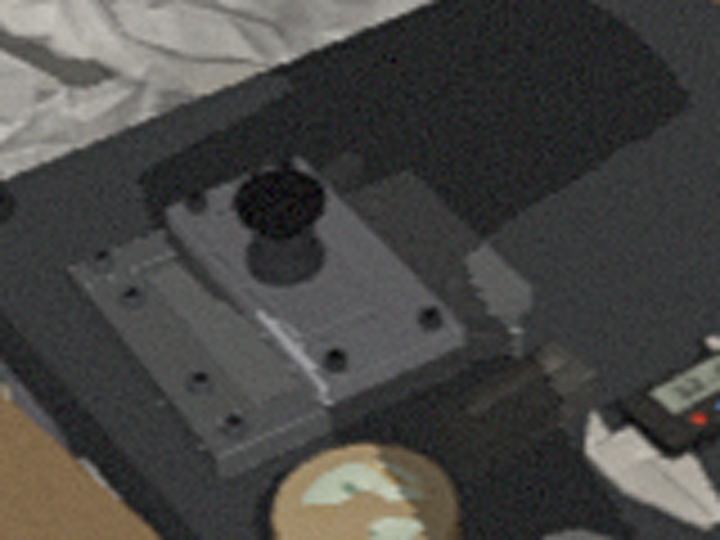

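The knob has dropped about 26 px, to (280,195), which matches the fully-down prediction. The plate is still against the stop and the tools are undisturbed.

```bash
python3 -c "
from station import r
print(r.finish_job())"
```

```text
the job is handed in; nothing more can be done
None
```

The plate is fully home against the stop, the pin is pressed right down through its hole, no tools were disturbed, and the job is handed in at about 17 s on the robot's clock.

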